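Unclip the regulator guard and fit the adjusting knob

ROBOT

A 6-joint arm with a two-finger parallel gripper is mounted at the origin on the work surface; the furniture and walls round the work are solid. World frame = base frame: x ahead of the robot, y to its left, z up, the work surface at z = 0. Lengths are in m, angles in rad, forces in N, time in s.
With the tool pointing down it reaches from about 0.35 to 0.975 m from the base axis. Payload 17.4 kg.
Tool frame: the origin (TCP) lies on the centre line of the jaws, within the pads' length; the fingertips stand 14 mm ahead of it and the grasp point (between the pads) lies 5 mm behind it; z points along the fingers, y is the line along which they close (so a half turn about z gives the same grasp; the last joint's range is limited). The gripper opens to 85 mm and grips with 20 to 120 N. Pads are 22 mm wide; open, the fingers measure 114 mm over their backs; the gripper's body (76 mm by 85 mm) begins 54 mm behind the grasp point. The pads swing forward as they close: fully open they stand 13 mm farther back than shut.
Start: joints at [0.636, 0.116, 1.442, -0, 1.584, -0.038], TCP at [0.527, 0.421, 0.245] pointing down, gripper open.
Joint ranges: [-2.83, 2.83], [-0.83, 2.19], [0.07, 2.5], [-1.14, 4.28], [0.01, 3], [-2.97, 2.97]. Speed limits (rad/s): [1.89, 1.89, 2.22, 3.14, 3.14, 3.14].

INTERFACE

Orientations are given as a 3x3 rotation matrix whose columns are the frame's x, y, z axes.
In Python, from rig import ctrl, optics, spotter gives the robot as it stands.
- The arm moves only by the tool arm_command, never from a script. Its argument "moves" is a list of rows, each a list of 5 numbers: the shift along the world's x, y, z in cm, then the turn about the world's z in rad, then the gripper's target within -1 to 1 (fully open at 1, half-way at 0, shut at -1). A call has 1 to 5 rows; each row shifts and turns the commanded pose from where the row before left it; what a row does not reach is not made up. A row lasts 1/10 s, in which the tool goes at most 50 mm and 8.59 degrees, less where a joint would pass 70% of its speed; a pose out of reach is approached as far as the arm can. A call is refused whole if a number of a shift passes 5 or a number of a turn 0.15, either way. A call with a gripper value outside its range is refused whole. The fingers move at their own pace and stop on an object; "grip_force" is the grip in N (left out, the last holds). Time passes only in rows, so rows that do not move let the fingers close. It gives the time, the measured TCP pose, the force, the opening and the grip force at its end, in the units of the state.
- ctrl.sense(): the state, without advancing time (a new reading comes with each control period).
- optics.read_camera(name): name is "scene" or "top" or "wrist"; returns (picture, depth): 420x560x3 uint8, blue, green, red; 420x560 float32, m along the optical axis (not along the pixel's ray), 0 where there is no reading.
- optics.camera_model(name): a dict with "intrinsics" (3x3 intrinsics, pixels), "extrinsics" (4x4, takes a point from camera to world coordinates); the wrist camera has in their place "T_tool_cam" (4x4, takes a point from camera to tool coordinates, whose origin is the TCP and whose axes are the flange's). Camera axes: x right, y up, looking along -z (the intrinsics and any distortion apply to the point x, -y, -z); pixel columns grow to the right and rows downward; lengths in m; the calibration is good to about 2 mm. A picture is of the moment at which its call begins: read the wrist's pose just before it. camera_model takes no time and is no camera call.
- ctrl.finish_job(): hands the job in; it is judged then, once.
Trained networks look in the newest picture that a camera, given by its name, has taken for a name from the list of things; names that differ only in an ending like _2 or _b are one class to them, and where a whole thing is asked for, a point or a joint stands for the part that bears it (a point fixed in the world has none). Each returns a list of dicts, best first, with "conf" (0 to 1); they miss things now and then, are a little off and sometimes report something else, mostly with a low value. They report only what shows in the picture. A call takes as long as a camera call. They do not tell look-alikes from the thing itself.
- spotter.cut_out(camera, label): "region" (420x560 bool, what is visible of it).
- spotter.spot_point(camera, label): "xyz" ([x, y, z] in m, in world coordinates, good to about 4 mm: a listed point, or the origin of a listed thing).
The state is a dict: "time": time; "qpos": joint angles; "qvel": joint speeds; "effort": joint torques, N m; "tool_pos": TCP position; "ee_rot": TCP orientation; "contact_force": force on the tool from outside, world axes, zero at the start; "wrist_torque": the same for the moment, N m; "width": finger opening in m; "grip_force": force on a finger pad.
Only numpy, scipy, OpenCV 4.12 (cv2) and the standard library are available. Lean on these libraries where they do the work, as an engineer would, in place of code of your own. Each camera call takes 0.05 s, during which the arm holds its last target. There are 200 camera calls.

TASK

The vacuum regulator for the glue-up needs its knob: squeeze in the two orange snap tabs of the yellow guard cover on the blue regulator box, lift the cover straight off and set it in the grey parts tray, standing right way up on the tray's floor. Then push the red and black knob down onto the square spindle that was under the cover, turning it slowly until it drops fully home, and let go. Leave the other things on the bench where they are.

Things in the scene. Friction and masses are not known exactly. Their poses are not given: they have to be found in the camera images.
- cover_mid (a point): Centre of the loose yellow guard cover (hollow cap, 90 g) clipped into the deck of the blue box; midway between its two snap tabs, 15.5 mm above the deck when clipped in. z up, tabs on its +y and -y sides. Size 72 (x) x 48 (y) mm without tabs; its top is 18.5 mm above this point, its lowest edge (skirt and hooks, in the deck opening) 27.5 mm below.
- tab_left (a joint): Inward travel (m) of the orange snap tab on the cover's +y side: 0 latched, 0.007 pressed to its stop, hook free from about 0.005. Spring 2 N rising to 6 N. The ribbed outer face is 32 mm from the cover's centre (64 mm over both tabs), 24 mm wide, from 3 to 28 mm above the deck.
- tab_right (a joint): The same for the tab on the -y side. Both must be pressed in together; then the cover lifts straight up. The spindle under it stands 24.5 mm above the deck, so lift the cover 45 mm or more before moving sideways.
- spindle_top (a point): Tip of the upright steel spindle under the cover's middle. x, y square to its flats, z up; its angle varies. From the tip down: four-sided tapered nose 3.5 mm long (6 mm wide at the tip, 12 at its foot), square 12 x 12 mm, 17 mm long, round boss of 28 mm diameter whose top carries the seated knob, 20.5 mm below the tip and 4 mm above the deck. Turns only stiffly (1 N m).
- regulator: Blue regulator box, fixed, 160 (x) x 124 (y) mm, deck 40 mm above the bench. Origin on the bench under the middle of the deck opening (58 x 62 mm), 55 mm from the box's -x side and 105 mm from its +x side. Axes parallel to the box and to the clipped-in cover. A round gauge 9 mm high lies on the deck at x 70, y 24 mm, hose connectors on the +x side.
- knob_mid (a point): Centre of the red bar grip of the loose knob (80 g), standing upright on the bench. Bar 50 mm along x, 16 mm along y, 22 mm high. The point is 36.5 mm above the knob's underside, 11 mm below its top. Under the bar a flange of 43 mm diameter, its top 25.5 mm above the underside. Fully home, this point is 16 mm above the spindle's tip; resting on the nose off angle it is about 34 mm above.
- knob: The same knob at the centre of its underside. Black hub 40 x 34 mm, 21.5 mm high, with a square socket from below, 15 mm wide and 21.5 mm deep, its flats parallel to the bar: it fits the spindle at every quarter turn (within about 10 degrees), pressed lightly (5 to 10 N). Off angle it stops on the nose, about 17 to 18 mm above its seat.
- cover: The same cover, origin on the deck plane: 15.5 mm below point cover_mid, same axes.
- tray_in (a point): Centre of the inner floor of the grey open parts tray (fixed); inside 152 (x) x 122 (y) mm, floor 4 mm and rim 22 mm above the bench. The cover's mid point is 27.5 mm above this floor when it stands here.
- screwdriver_1: Bystander: red-handled screwdriver, 223 mm long, lying on the bench; origin under its middle, on the bench. Leave it.
- wedge_1: Bystander: dark wooden wedge, 100 x 28 x 22 mm; origin under its middle, on the bench. Leave it.
- pencil_1: Bystander: yellow pencil, 177 mm long; origin under its middle, on the bench. Leave it.
- spring_clamp_1: Bystander: orange and black spring clamp, 137 x 84 x 26 mm, lying on its side; origin under its middle, on the bench. Leave it.
- bit_case: Bystander: closed orange and black bit case, 150 x 94 x 42 mm; origin under its middle, on the bench. Leave it.
Mind the look-alikes: they are no part of the job. There is more than one size of the knob; the one meant has the size given above.

How it is judged:
By the outcome, as a careful person would: the job done as asked, in the order asked, and still so for the second after the job is handed in, with the robot touching nothing.
It also fails if it takes over 67 s, if anything falls off the work surface, if the arm or the gripper's body presses on something with over 40 N, if the wrist force passes 120 N, or if a joint passes its speed limit or range.

## Working session

There is one attempt and no reset: what is moved stays moved. The work goes in short steps, Python scripts to look and compute and a tool call to move; the robot and the scene stay as the last step left them, time stands still between calls to the robot, and variables do not carry over. Pictures are saved under pics/ and viewed, at most 10 in all, crops included, and the job is handed in when it is done.

Besides the shell and the picture viewer there is one more tool, called after ">>>" by a JSON object that holds its "method" and its "body". arm_command: Moves the arm, as the interface text tells. Its arguments: {"type":"object","properties":{"moves":{"type":"array"},"grip_force":{"type":"number"}},"required":["moves"]}

```bash
mkdir -p pics; cat > h.py <<'E'
import numpy as np, cv2
from rig import ctrl, optics, spotter
def cloud(cam):
    s=ctrl.sense(); im,d=optics.read_camera(cam); m=optics.camera_model(cam)
    K=np.array(m["intrinsics"])
    if cam=="wrist":
        T=np.eye(4);T[:3,:3]=s["ee_rot"];T[:3,3]=s["tool_pos"];T=T@np.array(m["T_tool_cam"])
    else: T=np.array(m["extrinsics"])
    v,u=np.mgrid[0:420,0:560]
    P=np.stack([(u-K[0,2])/K[0,0]*d,-(v-K[1,2])/K[1,1]*d,-d],-1)
    return im,d,P@T[:3,:3].T+T[:3,3]
E
python3 - <<'E'
from h import *
print(optics.camera_model("top").keys())
for c in("top","scene"):
    im,d,W=cloud(c); cv2.imwrite(f"pics/{c}0.png",im)
    for l in("cover_mid","tab_left","tab_right","knob_mid","knob","tray_in","regulator","spindle_top"):
        try:
            for r in spotter.spot_point(c,l)[:3]: print(c,l,np.round(r["xyz"],3),round(r["conf"],2))
        except Exception as e: print(c,l,e)
print(ctrl.sense()["time"])
E
```

```text
dict_keys(['intrinsics', 'extrinsics'])
top cover_mid [0.539 0.227 0.056] 0.93
top tab_left it knows: bit_case, cover, cover_mid, knob, knob_mid, pencil, regulator, screwdriver, spindle_top, spring_clamp, tray_in, wedge
top tab_right it knows: bit_case, cover, cover_mid, knob, knob_mid, pencil, regulator, screwdriver, spindle_top, spring_clamp, tray_in, wedge
top knob_mid [ 0.548 -0.014  0.038] 0.71
top knob_mid [ 0.459 -0.018  0.031] 0.66
top knob_mid [0.507 0.061 0.028] 0.6
top knob [ 0.548 -0.012  0.003] 0.83
top knob [0.506 0.072 0.002] 0.43
top tray_in [ 0.504 -0.228  0.005] 0.82
top regulator [0.541 0.226 0.001] 0.87
top spindle_top [ 0.387  0.084 -0.001] 0.7
top spindle_top [ 0.546 -0.014  0.037] 0.25
scene cover_mid [0.539 0.223 0.057] 0.67
scene cover_mid [ 0.553 -0.017 -0.003] 0.17
scene tab_left it knows: bit_case, cover, cover_mid, knob, knob_mid, pencil, regulator, screwdriver, spindle_top, spring_clamp, tray_in, wedge
scene tab_right it knows: bit_case, cover, cover_mid, knob, knob_mid, pencil, regulator, screwdriver, spindle_top, spring_clamp, tray_in, wedge
scene knob_mid [0.508 0.067 0.025] 0.73
scene knob_mid [ 0.455 -0.023  0.03 ] 0.67
scene knob_mid [ 0.55  -0.016  0.034] 0.6
scene knob [0.506 0.066 0.001] 0.62
scene knob [ 0.456 -0.021  0.004] 0.57
scene tray_in [ 0.506 -0.227  0.   ] 0.56
scene tray_in [0.689 0.005 0.002] 0.25
scene regulator [ 0.54   0.226 -0.003] 0.84
0.7
```

View pics/top0.png

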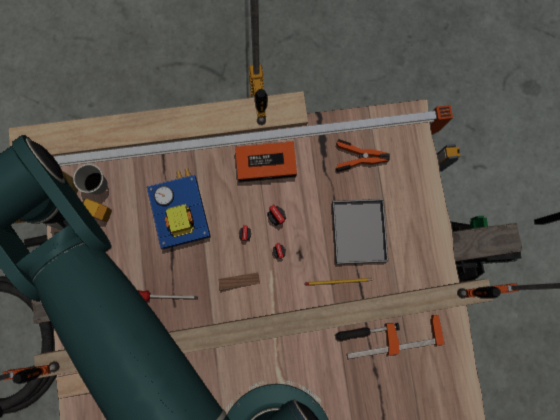

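View pics/scene0.png

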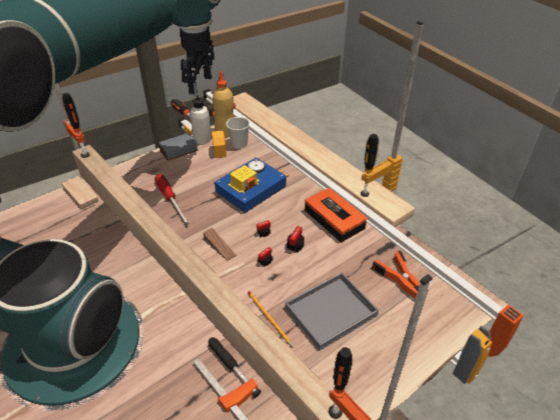

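Top view: the blue box is at (180,212) with its cover at (179,219), and the tray is at (359,232). There are three knob candidates: A at (277,214), B at (245,232) and C at (279,252). A looks the largest, so I'll measure the sizes and take one close crop.

```bash
python3 - <<'E'
from h import *
im,d,W=cloud("top"); hsv=cv2.cvtColor(im,cv2.COLOR_BGR2HSV)
def rect(mask,n):
    p=W[mask][:,:2]*1000
    if len(p)<5: print(n,len(p));return
    r=cv2.minAreaRect(p.astype(np.float32)); print(n,len(p),np.round(r[0],1),np.round(r[1],1),round(r[2],1),"zmax",np.round(np.percentile(W[mask][:,2],[50,95]),4))
def near(x,y,r): return (np.hypot(W[...,0]-x,W[...,1]-y)<r)&(d>0)
for n,x,y in(("A",.548,-.014),("B",.507,.065),("C",.457,-.02)):
    m=near(x,y,.042)&(W[...,2]>.006); rect(m,n)
    rect(near(x,y,.042)&((hsv[...,0]<8)|(hsv[...,0]>172))&(hsv[...,1]>150)&(hsv[...,2]>90),n+"red")
m=near(.54,.226,.15)&(hsv[...,0]>100)&(hsv[...,0]<130)&(hsv[...,1]>120)&(W[...,2]>.03); rect(m,"box")
rect(near(.54,.226,.06)&(W[...,2]>.065),"covertop")
rect(near(.505,-.228,.12)&(W[...,2]>.015),"tray")
c=im[130:280,130:310]; cv2.imwrite("pics/crop.png",cv2.resize(c,None,fx=4,fy=4,interpolation=cv2.INTER_CUBIC))
m=optics.camera_model("wrist");print(np.round(m["T_tool_cam"],3),np.round(m["intrinsics"]))
print(np.round(ctrl.sense()["ee_rot"],3))
E
```

```text
A 275 [552.9 -16.9] [51.2 60.3] 73.3 zmax [0.0349 0.05  ]
Ared 85 [549.3 -16. ] [47.1 14.9] 33.8 zmax [0.0462 0.0519]
B 154 [512.9  65.2] [62.7 56.9] 31.1 zmax [0.0224 0.0364]
Bred 48 [504.7  65.6] [10.1 33.4] 84.4 zmax [0.0337 0.0384]
C 157 [463.  -14.3] [61.6 63.7] 1.5 zmax [0.0229 0.0373]
Cred 47 [458.1 -19.3] [34.2 10.8] 14.5 zmax [0.0342 0.0383]
box 2001 [562.9 230.8] [161.8 122.6] 13.2 zmax [0.0391 0.0436]
covertop 507 [538.5 226.5] [56.4 62.8] 12.8 zmax [0.0728 0.0771]
tray 411 [ 504.1 -224.8] [160.3 131.4] 1.1 zmax [0.0206 0.0252]
[[ 0.001  0.945  0.327  0.085]
 [ 1.    -0.    -0.001  0.001]
 [-0.001  0.327 -0.945 -0.129]
 [ 0.     0.     0.     1.   ]] [[315.   0. 286.]
 [  0. 315. 212.]
 [  0.   0.   1.]]
[[-0.624  0.781  0.   ]
 [ 0.781  0.624  0.   ]
 [-0.     0.    -1.   ]]
```

View pics/crop.png

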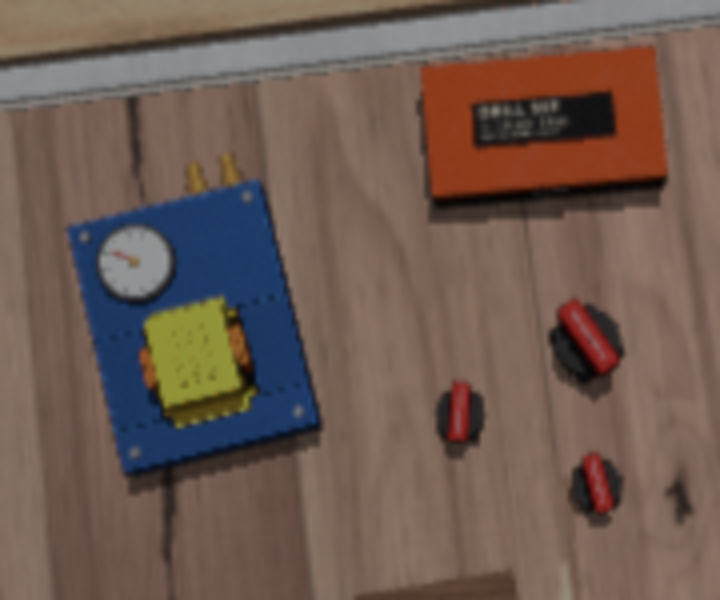

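The crop shows knob A at crop (585,338) with a red bar of about 47x15 mm and its top near 50 mm. B at (460,415) and C at (595,485) are small versions, so A is the one. The box axis is at about 13.2°. I'm moving above the cover for a close look.

>>> {"method": "arm_command", "body": {"moves": [[0.3, -4, -1, 0.15, 1], [0.3, -4, -1, 0.15, 1], [0.3, -4, -1, 0.15, 1], [0.3, -4, -1, 0.15, 1], [0, -3.6, -1, 0.15, 1]]}}

```text
time: 1.25
tool_pos: [0.5394, 0.2235, 0.195]
ee_rot: [[-0.99, 0.14, 0.0], [0.14, 0.99, -0.0], [-0.0, 0.0, -1.0]]
contact_force: [0.1, 0.7, 0.1]
width: 0.0856
grip_force: 0.0
```

>>> {"method": "arm_command", "body": {"moves": [[0, 0, -1, 0.15, 1], [0, 0, -1, 0.15, 1], [0, 0, 0, 0.077, 1], [0, 0, 0, 0, 1], [0, 0, 0, 0, 1]]}}

```text
time: 1.75
tool_pos: [0.5395, 0.2253, 0.1756]
ee_rot: [[-0.974, -0.226, 0.0], [-0.226, 0.974, 0.0], [-0.0, 0.0, -1.0]]
contact_force: [-0.3, -0.1, -0.6]
width: 0.0853
grip_force: 0.0
```

```bash
cat >> h.py <<'E'
def rect(W,mask,n):
    p=W[mask][:,:2]*1000
    if len(p)<5: print(n,len(p));return
    r=cv2.minAreaRect(p.astype(np.float32)); print(n,len(p),np.round(r[0],1),np.round(r[1],1),round(r[2],1),"z",np.round(np.percentile(W[mask][:,2],[5,50,95]),4))
def near(W,d,x,y,r): return (np.hypot(W[...,0]-x,W[...,1]-y)<r)&(d>0)
def st():
    s=ctrl.sense(); R=np.array(s["ee_rot"]); print("t",s["time"],"tcp",np.round(s["tool_pos"],4),"yang",round(np.degrees(np.arctan2(R[1,1],R[0,1])),2),"w",round(s["width"],4),"gf",s["grip_force"],"F",np.round(s["contact_force"],1),"M",np.round(s["wrist_torque"],2),"q6",round(s["qpos"][5],2))
E
python3 - <<'E'
from h import *
im,d,W=cloud("wrist"); hsv=cv2.cvtColor(im,cv2.COLOR_BGR2HSV); cv2.imwrite("pics/w1.png",im)
st()
h,s,v=cv2.split(hsv); N=near(W,d,.54,.226,.06)
rect(W,N&(W[...,2]>.07)&(W[...,2]<.085)&(h>20)&(h<40)&(s>120),"covertop")
for nm,sg in(("L",1),("R",-1)):
    y=(W[...,0]-.5386)*-np.sin(.23)+(W[...,1]-.2255)*np.cos(.23)
    rect(W,N&(W[...,2]>.043)&(W[...,2]<.07)&(h<18)&(s>150)&(y*sg>.02),"tab"+nm)
print([(np.round(r["xyz"],4),round(r["conf"],2)) for r in spotter.spot_point("wrist","cover_mid")])
E
```

```text
t 1.8 tcp [0.5395 0.2254 0.1756] yang 103.05 w 0.0859 gf 0.0 F [ 0.1  0.1 -0.3] M [-0.    0.04 -0.  ] q6 -1.45
covertop 4076 [539.3 226.8] [55.2 48.6] 12.9 z [0.073  0.0743 0.0754]
tabL 196 [532.4 254.4] [23.2  7.6] 13.4 z [0.052  0.0677 0.0698]
tabR 178 [545.6 199.2] [23.3  6.6] 11.4 z [0.0513 0.0679 0.0698]
[(array([0.5361, 0.2312, 0.054 ]), 0.88)]
```

View pics/w1.png

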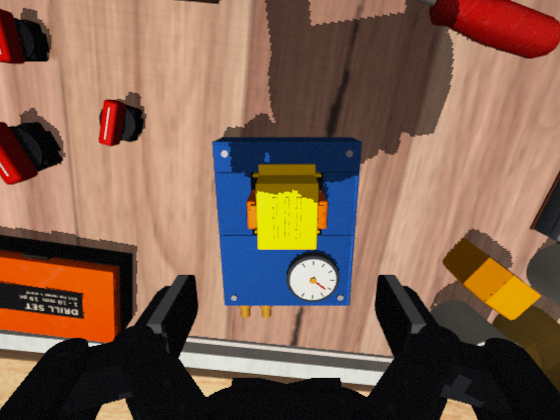

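The wrist view shows the cover top at (288,212), with the orange tabs at (252,213) and (322,212). The tab midpoint is (0.539, 0.2268) at 13°, which agrees with the top view. Next I descend and squeeze.

>>> {"method": "arm_command", "body": {"moves": [[0, 0.14, -3, 0, 1], [0, 0, -3, 0, 1], [0, 0, -3, 0, 1], [0, 0, -1.8, 0, 1], [0, 0, -1, 0, 1]]}}

```text
time: 2.35
tool_pos: [0.5388, 0.2265, 0.0557]
ee_rot: [[-0.974, -0.227, -0.002], [-0.227, 0.974, -0.001], [0.002, -0.0, -1.0]]
contact_force: [0.3, -0.1, 0.6]
width: 0.0854
grip_force: 0.0
```

>>> {"method": "arm_command", "body": {"moves": [[0, 0, 0, 0, 0], [0, 0, 0, 0, -1], [0, 0, 0, 0, -1], [0, 0, 0, 0, -1], [0, 0, 0, 0, -1]], "grip_force": 35}}

```text
time: 2.85
tool_pos: [0.5406, 0.2263, 0.0599]
ee_rot: [[-0.974, -0.228, 0.003], [-0.228, 0.974, -0.0], [-0.003, -0.001, -1.0]]
contact_force: [-0.4, -7.6, 10.5]
width: 0.0484
grip_force: 35.9
```

>>> {"method": "arm_command", "body": {"moves": [[0, 0, 0, 0, -1], [0, 0, 0, 0, -1], [0, 0, 0, 0, -1], [0, 0, 0, 0, -1], [0, 0, 0, 0, -1]]}}

```text
time: 3.35
tool_pos: [0.5406, 0.2263, 0.0599]
ee_rot: [[-0.974, -0.228, 0.003], [-0.228, 0.974, -0.0], [-0.003, -0.001, -1.0]]
contact_force: [-0.2, -7.4, 10.6]
width: 0.0486
grip_force: 35.9
```

```bash
python3 -c "
from h import *
st()"
```

```text
t 3.35 tcp [0.5406 0.2263 0.0599] yang 103.17 w 0.0486 gf 35.935102701187134 F [-0.2 -7.4 10.6] M [-1.38  0.1   0.08] q6 -1.45
```

Width is 48.6 mm, so both tabs are at their stops. Lifting straight up.

>>> {"method": "arm_command", "body": {"moves": [[0, 0, 0.8, 0, -1], [0, 0, 1, 0, -1], [0, 0, 1.5, 0, -1], [0, 0, 2.5, 0, -1], [0, 0, 3, 0, -1]]}}

```text
time: 3.85
tool_pos: [0.5392, 0.2268, 0.1471]
ee_rot: [[-0.974, -0.228, -0.0], [-0.228, 0.974, 0.0], [-0.0, 0.0, -1.0]]
contact_force: [-0.3, 0.1, -2.0]
width: 0.0478
grip_force: 37.1
```

>>> {"method": "arm_command", "body": {"moves": [[0, 0, 2, 0, -1], [0, 0, 2, 0, -1], [0, 0, 0, 0, -1], [0, 0, 0, 0, -1], [0, 0, 0, 0, -1]]}}

```text
time: 4.35
tool_pos: [0.5391, 0.2266, 0.1845]
ee_rot: [[-0.974, -0.228, -0.001], [-0.228, 0.974, -0.0], [0.001, -0.0, -1.0]]
contact_force: [0.7, -0.1, -1.6]
width: 0.0482
grip_force: 37.1
```

```bash
python3 - <<'E'
from h import *
st()
im,d,W=cloud("wrist"); cv2.imwrite("pics/w2.png",im)
for c in ("wrist","top"):
    i,dd,WW=cloud(c)
    for l in ("spindle_top","cover_mid","tray_in"):
        print(c,l,[(np.round(r["xyz"],4),round(r["conf"],2)) for r in spotter.spot_point(c,l)])
E
```

```text
t 4.35 tcp [0.5391 0.2266 0.1845] yang 103.19 w 0.0482 gf 37.108052372932434 F [ 0.7 -0.1 -1.6] M [ 0.03 -0.04  0.01] q6 -1.45
wrist spindle_top [(array([0.5383, 0.2256, 0.0641]), 0.58)]
wrist cover_mid [(array([0.5359, 0.2288, 0.1803]), 0.83)]
wrist tray_in []
top spindle_top [(array([ 0.703 , -0.2386,  0.0013]), 0.46)]
top cover_mid [(array([0.5392, 0.2265, 0.1823]), 0.5)]
top tray_in [(array([ 0.5055, -0.2303,  0.0045]), 0.72)]
```

View pics/w2.png

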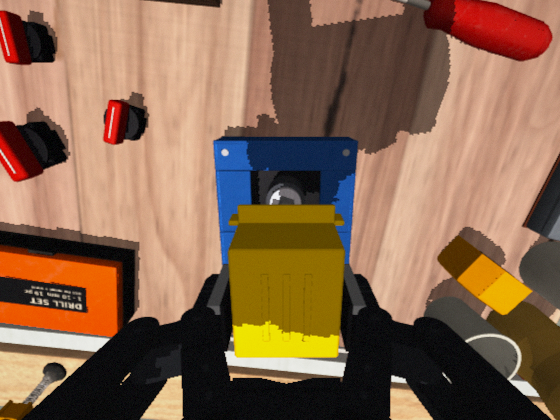

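The cover is lifted cleanly. It sits level in the jaws at (285,290), and the spindle shows at (287,197). On to the tray.

>>> {"method": "arm_command", "body": {"moves": [[-0.3, -4, 0, -0.05, -1], [-0.3, -4.8, 0, -0.05, -1], [-0.4, -4.8, 0, -0.05, -1], [-0.4, -4.8, 0, -0.06, -1], [-0.4, -4.8, 0, 0, -1]]}}

```text
time: 5.3
tool_pos: [0.5209, -0.007, 0.1855]
ee_rot: [[-1.0, -0.018, 0.0], [-0.018, 1.0, -0.0], [-0.0, -0.0, -1.0]]
contact_force: [0.6, -0.1, -0.9]
width: 0.0479
grip_force: 37.1
```

>>> {"method": "arm_command", "body": {"moves": [[-0.4, -4.8, 0, 0, -1], [-0.4, -4.8, 0, 0, -1], [-0.4, -4.8, 0, 0, -1], [-0.3, -4.6, -1, 0, -1], [-0.1, -3, -2, 0, -1]]}}

```text
time: 5.8
tool_pos: [0.5053, -0.2285, 0.1565]
ee_rot: [[-1.0, -0.019, 0.003], [-0.019, 1.0, -0.002], [-0.003, -0.002, -1.0]]
contact_force: [0.5, 1.3, -1.6]
width: 0.0481
grip_force: 37.2
```

>>> {"method": "arm_command", "body": {"moves": [[0, 0, -3, 0, -1], [0, 0, -2.5, 0, -1], [0, 0, -2, 0, -1], [0, 0, 0, 0, -1], [0, 0, 0, 0, -1]]}}

```text
time: 6.3
tool_pos: [0.5055, -0.2254, 0.0809]
ee_rot: [[-1.0, -0.02, -0.0], [-0.02, 1.0, -0.0], [0.0, -0.0, -1.0]]
contact_force: [0.0, 0.5, -0.7]
width: 0.0485
grip_force: 37.2
```

```bash
python3 - <<'E'
from h import *
st()
im,d,W=cloud("top")
print("tray",[(np.round(r["xyz"],4),round(r["conf"],2)) for r in spotter.spot_point("top","tray_in")],[(np.round(r["xyz"],4),round(r["conf"],2)) for r in spotter.spot_point("top","cover_mid")])
im,d,W=cloud("wrist");h,s,v=cv2.split(cv2.cvtColor(im,cv2.COLOR_BGR2HSV))
rect(W,near(W,d,.505,-.226,.08)&(W[...,2]>.04)&(h>20)&(h<40)&(s>120),"cov")
E
```

```text
t 6.3 tcp [ 0.5055 -0.2254  0.0809] yang 91.16 w 0.0485 gf 37.15044915676117 F [ 0.   0.5 -0.7] M [-0.03  0.01  0.  ] q6 -2.06
tray [(array([ 0.5011, -0.2297,  0.0031]), 0.64), (array([ 0.6864,  0.01  , -0.0032]), 0.28)] [(array([ 0.5046, -0.2251,  0.0764]), 0.68), (array([ 0.5049, -0.2213,  0.0571]), 0.23)]
cov 16845 [ 500.6 -224.1] [119.6  65.1] 90.0 z [0.0647 0.0957 0.097 ]
```

>>> {"method": "arm_command", "body": {"moves": [[0, 0, -2.5, 0, -1], [0, 0, -1.2, 0, -1], [0, 0, -0.4, 0, -1], [0, 0, -0.3, 0, -1], [0, 0, 0, 0, -1]]}}

```text
time: 7.0
tool_pos: [0.5056, -0.2254, 0.0366]
ee_rot: [[-1.0, -0.02, 0.0], [-0.02, 1.0, -0.0], [-0.0, -0.0, -1.0]]
contact_force: [0.1, 0.9, -1.6]
width: 0.0479
grip_force: 37.2
```

>>> {"method": "arm_command", "body": {"moves": [[0, 0, -0.1, 0, -1], [0, 0, 0, 0, -1], [0, 0, 0, 0, -1], [0, 0, 0, 0, -1]]}}

```text
time: 7.4
tool_pos: [0.5058, -0.2255, 0.0359]
ee_rot: [[-1.0, -0.02, 0.001], [-0.02, 1.0, -0.001], [-0.001, -0.001, -1.0]]
contact_force: [-0.5, -0.4, 5.4]
width: 0.0481
grip_force: 38.7
```

Floor contact at 5 N. Releasing.

>>> {"method": "arm_command", "body": {"moves": [[0, 0, 0, 0, 0.3], [0, 0, 0, 0, 0.6], [0, 0, 0, 0, 1], [0, 0, 0, 0, 1], [0, 0, 0, 0, 1]]}}

```text
time: 7.9
tool_pos: [0.5054, -0.2253, 0.0353]
ee_rot: [[-1.0, -0.02, -0.0], [-0.02, 1.0, 0.0], [0.0, 0.0, -1.0]]
contact_force: [-0.0, 0.0, -0.4]
width: 0.0852
grip_force: 0.0
```

>>> {"method": "arm_command", "body": {"moves": [[0, 0, 2, 0, 1], [0, 0, 3, 0, 1], [0, 0, 4, 0, 1], [0, 0, 4, 0, 1], [0, 0, 1, 0.1, 1]]}}

```text
time: 8.4
tool_pos: [0.5065, -0.2259, 0.1803]
ee_rot: [[-0.993, -0.12, 0.005], [-0.12, 0.993, -0.003], [-0.005, -0.003, -1.0]]
contact_force: [0.2, -0.0, 0.7]
width: 0.0855
grip_force: 0.0
```

```bash
python3 - <<'E'
from h import *
st()
im,d,W=cloud("wrist");h,s,v=cv2.split(cv2.cvtColor(im,cv2.COLOR_BGR2HSV))
N=near(W,d,.505,-.226,.06)
rect(W,N&(W[...,2]>.043)&(h>20)&(h<40)&(s>120),"cov")
rect(W,near(W,d,.505,-.226,.12)&(W[...,2]>.016)&(W[...,2]<.025)&(s<80),"rim")
E
```

```text
t 8.4 tcp [ 0.5065 -0.2259  0.1803] yang 96.91 w 0.0855 gf 0.0 F [ 0.2 -0.   0.7] M [-0.01 -0.02  0.01] q6 -2.16
cov 3809 [ 504.4 -226.8] [ 55.1 118.3] 1.2 z [0.049  0.0504 0.239 ]
rim 3058 [ 505.2 -224.4] [160.  130.2] 1.0 z [0.0172 0.0218 0.0232]
```

The cover top is at 50.4 mm (expected 50), so it stands upright on the tray floor. Now to knob A.

>>> {"method": "arm_command", "body": {"moves": [[0.9, 4.2, 0, 0.1, 1], [0.9, 4.2, 0, 0.1, 1], [0.9, 4.2, 0, 0.1, 1], [0.9, 4.2, 0, 0.1, 1], [0.7, 4.2, 0, 0.07, 1]]}}

```text
time: 8.95
tool_pos: [0.5483, -0.0136, 0.1744]
ee_rot: [[-0.83, -0.558, -0.001], [-0.558, 0.83, 0.0], [0.001, 0.001, -1.0]]
contact_force: [0.8, -1.0, 0.2]
width: 0.0853
grip_force: 0.0
```

>>> {"method": "arm_command", "body": {"moves": [[0, 0, -1, 0, 1], [0, 0, 0, 0, 1], [0, 0, 0, 0, 1]]}}

```text
time: 9.25
tool_pos: [0.5481, -0.016, 0.1646]
ee_rot: [[-0.832, -0.555, -0.001], [-0.555, 0.832, -0.0], [0.001, 0.001, -1.0]]
contact_force: [-0.5, 0.6, 1.5]
width: 0.0853
grip_force: 0.0
```

```bash
python3 - <<'E'
from h import *
st()
im,d,W=cloud("wrist");cv2.imwrite("pics/w3.png",im);h,s,v=cv2.split(cv2.cvtColor(im,cv2.COLOR_BGR2HSV))
N=near(W,d,.549,-.016,.035)
red=((h<8)|(h>172))&(s>130)
rect(W,N&red&(W[...,2]>.044)&(W[...,2]<.052),"bartop")
rect(W,N&(W[...,2]>.023)&(W[...,2]<.028),"flange")
print([(np.round(r["xyz"],4),round(r["conf"],2)) for r in spotter.spot_point("wrist","knob_mid")])
E
```

```text
t 9.25 tcp [ 0.5481 -0.016   0.1646] yang 123.71 w 0.0853 gf 0.0 F [-0.5  0.6  1.5] M [0.   0.04 0.04] q6 -2.23
bartop 970 [549.5 -15.1] [49.3 15.3] 34.3 z [0.0455 0.0475 0.0487]
flange 846 [549.5 -15.1] [37.6 41.4] 34.7 z [0.0244 0.0257 0.0268]
[(array([ 0.461 , -0.0248,  0.0248]), 0.79), (array([0.5088, 0.0677, 0.0243]), 0.78), (array([ 0.5524, -0.0173,  0.036 ]), 0.64)]
```

View pics/w3.png

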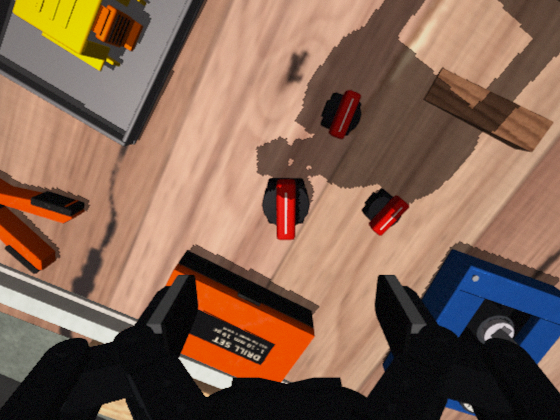

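The wrist view shows knob A at (286,208). Its bar measures 49x15 mm with the top at 47.5 mm, so it's the right size; B at (386,212) and C at (343,113) are smaller. I grip high on the bar to stay clear of the flange.

>>> {"method": "arm_command", "body": {"moves": [[0.14, 0.09, -3, 0.01, 0], [0, 0, -3, 0, 0], [0, 0, -3, 0, 0], [0, 0, -2, 0, 0], [0, 0, -1.2, 0, 0]], "grip_force": 50}}

```text
time: 9.85
tool_pos: [0.5492, -0.0153, 0.0418]
ee_rot: [[-0.826, -0.563, -0.002], [-0.563, 0.826, 0.0], [0.001, 0.001, -1.0]]
contact_force: [0.8, -0.6, -0.6]
width: 0.0431
grip_force: 0.0
```

>>> {"method": "arm_command", "body": {"moves": [[0, 0, 0, 0, 0], [0, 0, 0, 0, -0.4], [0, 0, 0, 0, -1], [0, 0, 0, 0, -1], [0, 0, 0, 0, -1]]}}

```text
time: 10.35
tool_pos: [0.5507, -0.0146, 0.0449]
ee_rot: [[-0.825, -0.565, 0.002], [-0.565, 0.825, -0.0], [-0.002, -0.002, -1.0]]
contact_force: [-1.0, -2.6, 7.0]
width: 0.0147
grip_force: 50.1
```

```bash
python3 -c "
from h import *
st()"
```

```text
t 10.35 tcp [ 0.5507 -0.0146  0.0449] yang 124.39 w 0.0147 gf 50.1154088973999 F [-1.  -2.6  7. ] M [-0.19  0.1   0.06] q6 -2.24
```

Held at 14.7 mm with TCP 8.4 mm above knob_mid. I lift and carry it to a viewpoint where the spindle is visible beside the knob.

>>> {"method": "arm_command", "body": {"moves": [[0, 0, 2, 0, -1], [0, 0, 4, 0, -1], [0, 2, 4, 0, -1], [0.2, 4, 2.5, 0, -1], [0.2, 4.5, 0, 0, -1]]}}

```text
time: 10.85
tool_pos: [0.5552, 0.0913, 0.1735]
ee_rot: [[-0.826, -0.563, 0.007], [-0.563, 0.826, 0.001], [-0.006, -0.003, -1.0]]
contact_force: [0.1, -0.0, -2.8]
width: 0.0149
grip_force: 49.1
```

>>> {"method": "arm_command", "body": {"moves": [[0.3, 4.5, 0, 0, -1], [0.3, 4.5, 0, 0, -1], [0.5, 4.4, 0, 0, -1], [0, 2, 0, 0, -1], [0, 0, 0, 0, -1]]}}

```text
time: 11.35
tool_pos: [0.5645, 0.2471, 0.1685]
ee_rot: [[-0.824, -0.567, -0.0], [-0.567, 0.824, 0.0], [-0.0, 0.0, -1.0]]
contact_force: [0.2, -0.4, -1.7]
width: 0.0151
grip_force: 49.1
```

>>> {"method": "arm_command", "body": {"moves": [[0, 0, 0, 0, -1], [0, 0, 0, 0, -1]]}}

```text
time: 11.55
tool_pos: [0.5648, 0.2438, 0.1686]
ee_rot: [[-0.826, -0.564, 0.0], [-0.564, 0.826, -0.0], [-0.0, -0.0, -1.0]]
contact_force: [0.2, 0.1, -0.5]
width: 0.0148
grip_force: 49.1
```

```bash
python3 - <<'E'
from h import *
st()
im,d,W=cloud("wrist");h,s,v=cv2.split(cv2.cvtColor(im,cv2.COLOR_BGR2HSV))
N=near(W,d,.539,.2265,.02)
for a,b in((.062,.068),(.056,.0605),(.046,.060),(.042,.0455)): rect(W,N&(W[...,2]>a)&(W[...,2]<b),f"sp{a}")
print([(np.round(r["xyz"],4),round(r["conf"],2)) for r in spotter.spot_point("wrist","spindle_top")])
red=((h<8)|(h>172))&(s>130)
rect(W,red&(W[...,2]>.1)&(d>0),"bar")
c=np.argwhere(N).mean(0).astype(int);print(c)
cv2.imwrite("pics/w4.png",cv2.resize(im[max(0,c[0]-75):c[0]+180,160:440],None,fx=2.2,fy=2.2,interpolation=cv2.INTER_CUBIC)); np.savez("w4",im=im,d=d,W=W)
E
```

```text
t 11.55 tcp [0.5648 0.2438 0.1686] yang 124.35 w 0.0148 gf 49.08470392227173 F [ 0.2  0.1 -0.5] M [-0.04 -0.    0.01] q6 -1.8
sp0.062 184 [539.5 226.5] [11.9 11.4] 85.5 z [0.0622 0.0637 0.0655]
sp0.056 27 [536.4 223.9] [ 7.5 15.6] 39.9 z [0.0562 0.0587 0.0604]
sp0.046 70 [538.7 227.2] [15.5 23.5] 62.0 z [0.0465 0.0535 0.0591]
sp0.042 589 [539.8 226.6] [27.6 27.8] 61.9 z [0.043  0.0442 0.0452]
[(array([0.5404, 0.2254, 0.0658]), 0.8)]
bar 3375 [558.9 247.4] [ 50.9 108.2] 52.2 z [0.1559 0.1709 0.1722]
[291 283]
```

View pics/w4.png

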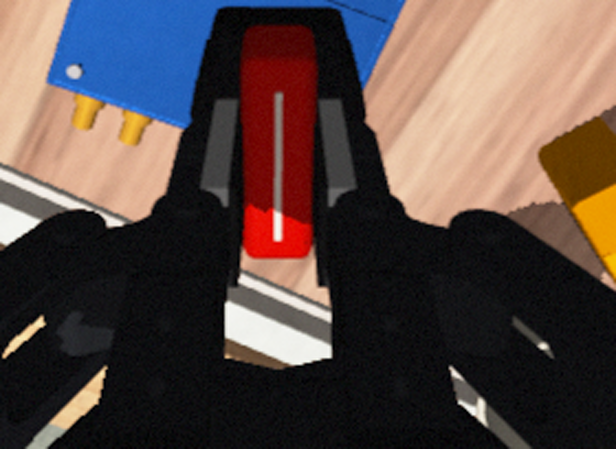

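That crop caught the held knob at (278,145), gripped squarely, and not the spindle. I'll crop the spindle from the stored frame.

```bash
python3 - <<'E'
from h import *
z=np.load("w4.npz");im,d,W=z["im"],z["d"],z["W"]
h,s,v=cv2.split(cv2.cvtColor(im,cv2.COLOR_BGR2HSV))
N=near(W,d,.5395,.2265,.02)
for a,b in((.0615,.068),(.0605,.069),(.063,.067)):rect(W,N&(W[...,2]>a)&(W[...,2]<b),f"{a}")
red=((h<8)|(h>172))&(s>130)
rect(W,near(W,d,.565,.244,.032)&red&(W[...,2]>.166)&(W[...,2]<.177),"bar")
c=np.argwhere(N&(W[...,2]>.06)&(W[...,2]<.069)).mean(0).astype(int);print(c)
cv2.imwrite("pics/w5.png",cv2.resize(im[c[0]-25:c[0]+25,c[1]-30:c[1]+30],None,fx=11,fy=11,interpolation=cv2.INTER_CUBIC))
E
```

```text
0.0615 207 [539.5 226.6] [12.  11.6] 81.8 z [0.0618 0.0635 0.0654]
0.0605 241 [539.8 226.6] [12.2 12. ] 84.6 z [0.0611 0.0632 0.0654]
0.063 125 [539.4 226.3] [9.1 9.8] 86.2 z [0.0632 0.0642 0.0656]
bar 2876 [563.1 243.9] [50.3 16.3] 34.0 z [0.1689 0.171  0.1722]
[176 285]
```

View pics/w5.png

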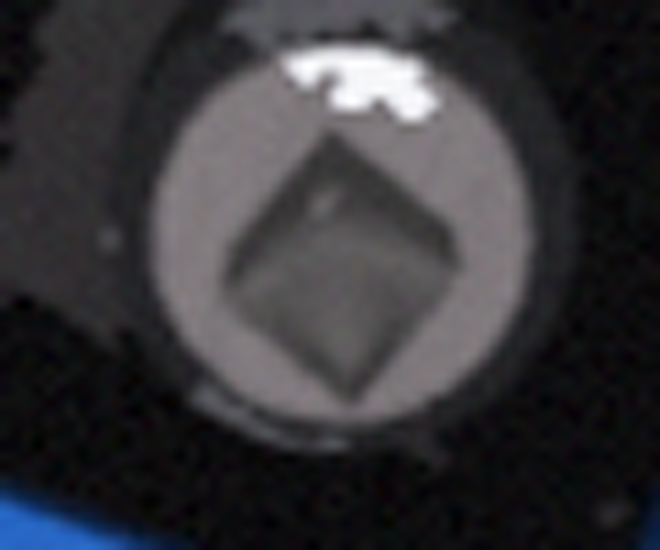

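The crop shows the spindle's square at (342,270), at roughly -6° (mod 90) in the world frame, so the knob must turn about -40°. Target TCP is (0.5404, 0.2262), home at z≈0.089.

>>> {"method": "arm_command", "body": {"moves": [[-0.5, -0.36, 0, -0.13, -1], [-0.5, -0.35, 0, -0.13, -1], [-0.5, -0.35, 0, -0.13, -1], [-0.5, -0.35, 0, -0.13, -1], [-0.44, -0.35, -1, -0.1, -1]]}}

```text
time: 12.15
tool_pos: [0.5408, 0.2262, 0.1597]
ee_rot: [[-1.0, 0.026, 0.002], [0.026, 1.0, 0.001], [-0.002, 0.001, -1.0]]
contact_force: [-0.8, -0.9, -1.1]
width: 0.0145
grip_force: 49.0
```

>>> {"method": "arm_command", "body": {"moves": [[0, 0, -2, 0, -1], [0, 0, -1.5, 0, -1], [0, 0, -0.8, 0, -1], [0, 0, -0.2, 0, -1], [0, 0, 0, 0, -1]]}}

```text
time: 12.65
tool_pos: [0.5406, 0.2269, 0.1135]
ee_rot: [[-1.0, 0.02, -0.0], [0.02, 1.0, -0.0], [0.0, -0.0, -1.0]]
contact_force: [-0.3, 0.0, -0.9]
width: 0.0147
grip_force: 49.0
```

```bash
python3 -c "
from h import *
st()"
```

```text
t 12.65 tcp [0.5406 0.2269 0.1135] yang 88.87 w 0.0147 gf 49.03549253940582 F [-0.3  0.  -0.9] M [-0.04  0.01 -0.02] q6 -1.2
```

Now I press down in small steps while turning slowly through the last few degrees.

>>> {"method": "arm_command", "body": {"moves": [[0, -0.05, -0.3, 0, -1], [0, 0, -0.3, 0, -1], [0, 0, -0.2, -0.02, -1], [0, 0, -0.2, -0.02, -1], [0, 0, 0, -0.02, -1]]}}

```text
time: 13.15
tool_pos: [0.5403, 0.2265, 0.103]
ee_rot: [[-0.997, 0.082, -0.0], [0.082, 0.997, -0.0], [0.0, -0.0, -1.0]]
contact_force: [0.3, -0.3, -0.6]
width: 0.0147
grip_force: 49.0
```

```bash
python3 -c "
from h import *
st()"
```

```text
t 13.15 tcp [0.5403 0.2265 0.103 ] yang 85.32 w 0.0147 gf 49.0353387594223 F [ 0.3 -0.3 -0.6] M [ 0.02  0.01 -0.03] q6 -1.14
```

Already past the off-angle stop height (0.107) without any force: the socket is on the square. Continuing down.

>>> {"method": "arm_command", "body": {"moves": [[0, 0, -0.3, -0.02, -1], [0, 0, -0.3, 0, -1], [0, 0, -0.3, 0, -1], [0, 0, -0.2, 0, -1], [0, 0, 0, 0, -1]]}}

```text
time: 13.65
tool_pos: [0.5402, 0.2264, 0.0918]
ee_rot: [[-0.995, 0.1, -0.001], [0.1, 0.995, -0.0], [0.001, -0.0, -1.0]]
contact_force: [-0.5, -0.3, -1.2]
width: 0.0149
grip_force: 49.0
```

>>> {"method": "arm_command", "body": {"moves": [[0, 0, -0.2, 0, -1], [0, 0, -0.2, 0, -1], [0, 0, 0, 0, -1]]}}

```text
time: 13.95
tool_pos: [0.5407, 0.2266, 0.0889]
ee_rot: [[-0.995, 0.1, 0.001], [0.1, 0.995, 0.0], [-0.001, 0.0, -1.0]]
contact_force: [-1.1, -0.5, 4.2]
width: 0.0148
grip_force: 49.7
```

>>> {"method": "arm_command", "body": {"moves": [[0, 0, -0.2, 0, -1], [0, 0, 0, 0, -1], [0, 0, 0, 0, -1]]}}

```text
time: 14.25
tool_pos: [0.541, 0.2267, 0.0888]
ee_rot: [[-0.995, 0.099, 0.002], [0.099, 0.995, 0.001], [-0.002, 0.001, -1.0]]
contact_force: [-9.1, -4.3, 22.4]
width: 0.0151
grip_force: 52.3
```

>>> {"method": "arm_command", "body": {"moves": [[0, 0, 0, 0, -0.5], [0, 0, 0, 0, 0], [0, 0, 0, 0, 0], [0, 0, 1, 0, 0], [0, 0, 2, 0, 0]]}}

```text
time: 14.75
tool_pos: [0.5398, 0.2262, 0.1156]
ee_rot: [[-0.995, 0.1, -0.002], [0.1, 0.995, -0.001], [0.002, -0.001, -1.0]]
contact_force: [0.2, -0.5, -0.1]
width: 0.0425
grip_force: 0.0
```

>>> {"method": "arm_command", "body": {"moves": [[0, 0, 3, 0, 0], [0, 0, 3, 0, 0], [0, 0, 2, 0, 0], [0, 0, 0, 0, 0], [0, 0, 0, 0, 0]]}}

```text
time: 15.25
tool_pos: [0.5404, 0.2265, 0.1966]
ee_rot: [[-0.995, 0.1, 0.001], [0.1, 0.995, 0.0], [-0.001, 0.0, -1.0]]
contact_force: [-1.0, 0.0, -0.9]
width: 0.0429
grip_force: 0.0
```

```bash
python3 - <<'E'
from h import *
st()
im,d,W=cloud("wrist");h,s,v=cv2.split(cv2.cvtColor(im,cv2.COLOR_BGR2HSV))
red=((h<8)|(h>172))&(s>130)
N=near(W,d,.54,.2265,.035)
rect(W,N&red&(W[...,2]>.085)&(W[...,2]<.12),"bar top (want .0915)")
rect(W,N&(W[...,2]>.066)&(W[...,2]<.0735),"flange (want .0695)")
im,d,W=cloud("top");cv2.imwrite("pics/end.png",cv2.resize(im[110:310,130:410],None,fx=2.8,fy=2.8,interpolation=cv2.INTER_CUBIC))
h,s,v=cv2.split(cv2.cvtColor(im,cv2.COLOR_BGR2HSV))
rect(W,near(W,d,.505,-.226,.06)&(W[...,2]>.04)&(h>20)&(h<40)&(s>100),"cover (want .050)")
E
```

```text
t 15.25 tcp [0.5404 0.2265 0.1966] yang 84.28 w 0.0429 gf 0.0 F [-1.   0.  -0.9] M [ 0.04  0.01 -0.04] q6 -1.12
bar top (want .0915) 1040 [539.2 227.7] [15.7 49. ] 83.2 z [0.0893 0.0915 0.0927]
flange (want .0695) 911 [536.9 227.6] [42.  42.6] 84.9 z [0.0684 0.0697 0.0708]
cover (want .050) 433 [ 503.4 -225.4] [55.7 50. ] 0.2 z [0.0446 0.049  0.0538]
```

View pics/end.png

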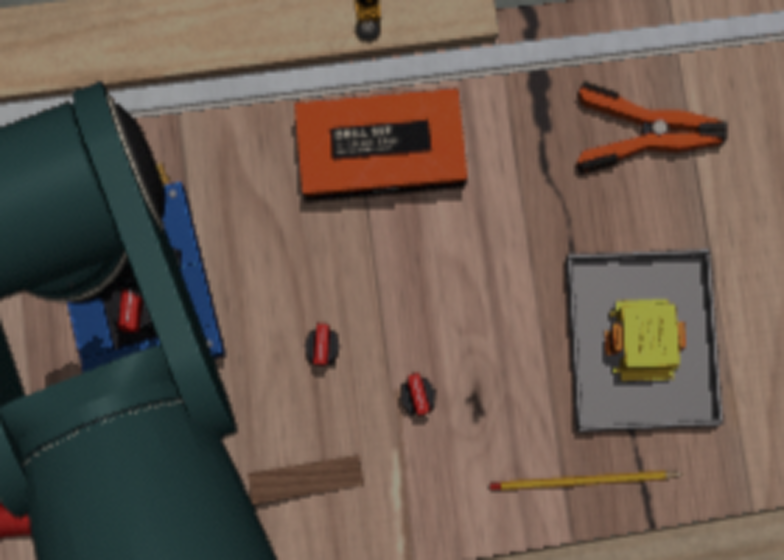

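The knob is home: its bar top is at 91.5 mm and its flange at 69.7 mm, both as expected. The cover stands upright in the tray at (648,340), and the small knobs, case, clamp, wedge and pencil haven't moved. Handing in.

```bash
python3 -c "
from rig import ctrl
print(ctrl.finish_job())"
```

```text
the job is handed in; nothing more can be done
None
```

The job is handed in: the guard cover stands upright on the tray floor, and the large red and black knob is fully home on the spindle and released, after about 15 s of robot time.

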